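# Fit the T-handled hex key into the recessed plug

## Task

Take the orange T-handled hex key out of the tool stand and put it upright down the brass-lined bore of the valve block, turning it until its hexagon drops fully home into the plug recessed at the bottom. Then let go and leave it standing there; leave the blue-handled tool in the stand.

Things in the scene. Friction and masses are not known exactly. Their poses are not given: they have to be found in the camera images.
- hex_tool_grip (a point): Centre of the cross-bar of the orange T-handled hex key, upright in either hole of the stand; z up, y along the bar. Bar 76 (y) x 18 (x) x 22 (z) mm; round 14 mm stem below; at the lower end a steel hexagon, 30 mm across flats, 34.6 across corners, 26 mm high, two flats parallel to the bar. Its flat end is 110 mm below this point. About 0.22 kg.
- round_tool_grip (a point): Centre of the cross-bar of the blue T-handled tool in the stand's other hole: same size, but a round 34 mm end that fits no plug. Not needed, but its bar's top stands 131 mm above the worktop, so lift the key's end over it. z up, y along the bar.
- tool_stand: Fixed grey stand, 64 x 186 (y) x 45 mm high, origin at the centre of its underside. Two loose round 38 mm holes, 110 mm apart along y and 35 mm deep: a tool must rise 35 mm to come clear.
- bore_mouth (a point): Centre of the brass bore's mouth, 52 mm above the worktop, on the fixed aluminium valve block (90 x 106 mm); z up. Funnel 54 mm wide, narrowing in 18 mm to a 36 mm hole. Plug face 32 mm down; the hexagon socket in it (32 mm across flats, 12 mm deep) does not turn; its angle varies and is not given; it takes the key within about 9 deg. Bar centre above this point: 78 mm on the face, 66 mm home.
Not all that is in view belongs to the job. Of the things that look like the part that bears hex_tool_grip, the smallest one is meant.

How it is judged:
By the outcome, as a careful person would: the job done as asked, in the order asked, and still so for the second after the job is handed in, with the robot touching nothing.
It also fails if it takes over 48 s, if anything falls off the work surface, if the arm or the gripper's body presses on something with over 40 N, if the wrist force passes 120 N, or if a joint passes its speed limit or range.

## Robot

A 6-joint arm with a two-finger parallel gripper is mounted at the origin on a cart in front of the work surface, level with it; the furniture and walls round the work are solid. World frame = base frame: x ahead of the robot, y to its left, z up, the work surface at z = 0. Lengths are in mm, angles in degrees, forces in N, time in s.
With the tool pointing down it reaches from about 300 to 750 mm from the base axis. Payload 8.5 kg.
Tool frame: the origin (TCP) lies at the very end of the fingers, on their centre line; the grasp point (between the pads) lies r.hold_point_z behind it (r.hold_point_z is the distance from the TCP to the grasp point, in mm); z points along the fingers, y is the line along which they close (so a half turn about z gives the same grasp; the last joint's range is limited). The gripper opens to 85 mm and grips with 20 to 120 N. Pads are 22 mm wide; open, the fingers measure 114 mm over their backs; the gripper's body (76 mm by 85 mm) begins 54 mm behind the grasp point. The pads swing forward as they close: fully open they stand 13 mm farther back than shut.
Start: joints at [61.404, 21.807, 74.336, -0, 83.858, -12.336], TCP at [153.995, 527.983, 231.322] pointing down, gripper open.
Joint ranges: [-178.18, 178.18], [-50.72, 133.34], [12.68, 142.11], [-81.47, 261.47], [9.98, 163.14], [-165.26, 165.26]. Speed limits (degrees/s): [136.94, 136.94, 180, 180, 180, 180].

## Interface

Orientations are given as [roll, pitch, yaw] about the fixed x, y, z axes, in that order (R = Rz(yaw) Ry(pitch) Rx(roll)).
In Python, from cell import r gives the robot as it stands.
- The arm moves only by the tool carry_out, never from a script. Its argument "targets" is a list of rows, each a list of 2 entries, a list of its own where there are three numbers: the shift along the tool's x, y, z in cm, then the turn, a rotation vector about the tool's x, y, z in degrees. In form: [[[x, y, z], [wx, wy, wz]], ...]. A call has exactly 5 rows; each row shifts and turns the commanded pose from where the row before left it, along the tool's axes as they then stand; what a row does not reach is not made up. A row lasts 1/8 s, in which the tool goes at most 62.5 mm and 10.7 degrees, less where a joint would pass 70% of its speed; a pose out of reach is approached as far as the arm can. A call with a gripper value outside its range is refused whole. "claw" is the opening, from 0 (shut) to 1 (fully open), set as the call begins (left out, the last holds). The fingers move at their own pace and stop on an object; "newtons" is the grip in N (left out, the last holds). Time passes only in rows, so rows that do not move let the fingers close, or fill a call up. It gives the time, the measured TCP pose, the force, the opening and the grip force at its end, in the units of the state.
- r.sense(): the state, without advancing time (a new reading comes with each control period).
- r.read_camera(name): name is "side" or "top"; returns the picture (384x512x3 uint8, blue, green, red); there is no depth.
- r.camera_info(name): a dict with "camera_matrix" (3x3 intrinsics, pixels), "k1" (the pictures are not rectified: a ray, as slopes to the right and down, at radius r is drawn at 1 + k1 r^2 times it, then the intrinsics apply), "extrinsics" (4x4, takes a point from world to camera coordinates). Camera axes: x right, y up, looking along -z (the intrinsics and any distortion apply to the point x, -y, -z); pixel columns grow to the right and rows downward; lengths in mm; the calibration is good to about 2 mm. A picture is of the moment at which its call begins. camera_info takes no time and is no camera call.
- r.finish_job(): hands the job in; it is judged then, once.
The state is a dict: "time_s": time; "joint_pos": joint angles; "qvel": joint speeds; "tau": joint torques, N m; "position": TCP position; "eef_rot": TCP orientation; "force": force on the tool from outside, world axes, zero at the start; "wrist_torque": the same for the moment, N m; "finger_gap": finger opening in mm; "finger_force": force on a finger pad.
Only numpy, scipy, OpenCV 4.12 (cv2) and the standard library are available. Lean on these libraries where they do the work, as an engineer would, in place of code of your own. Each camera call takes 0.05 s, during which the arm holds its last target. There are 200 camera calls.

## Working session

There is one attempt and no reset: what is moved stays moved. The work goes in short steps, Python scripts to look and compute and a tool call to move; the robot and the scene stay as the last step left them, time stands still between calls to the robot, and variables do not carry over. Pictures are saved under pics/ and viewed, at most 10 in all, crops included, and the job is handed in when it is done.

Besides the shell and the picture viewer there is one more tool, called after "Call:" in YAML: its name, and indented under it one key for each argument. carry_out: Moves the arm, as the interface text tells. Its arguments: {"type":"object","properties":{"targets":{"type":"array"},"claw":{"type":"number"},"newtons":{"type":"number"}},"required":["targets"]}

```bash
ls; mkdir -p pics
python3 - <<'E'
from cell import r
import cv2
for n in("side","top"):
    cv2.imwrite(f"pics/{n}0.png",r.read_camera(n)); c=r.camera_info(n); print(n,c)
print(r.sense(), r.hold_point_z)
E
```

```text
pics
side {'camera_matrix': array([[499.62495648,   0.        , 260.43481492],
       [  0.        , 499.62495648, 193.63808001],
       [  0.        ,   0.        ,   1.        ]]), 'k1': -0.09456331243713698, 'extrinsics': array([[ 3.83926996e-01, -9.23331226e-01, -7.71418891e-03,
         1.19633205e+02],
       [ 5.49511347e-01,  2.21760420e-01,  8.05518216e-01,
        -3.68175165e+02],
       [-7.42049420e-01, -3.13499223e-01,  5.92520798e-01,
        -1.08889360e+03],
       [ 0.00000000e+00,  0.00000000e+00,  0.00000000e+00,
         1.00000000e+00]])}
top {'camera_matrix': array([[381.88305715,   0.        , 252.89217079],
       [  0.        , 381.88305715, 193.79006163],
       [  0.        ,   0.        ,   1.        ]]), 'k1': -0.0997265966201706, 'extrinsics': array([[ 2.70831835e-02, -9.99601334e-01, -7.97965392e-03,
         2.64936878e+02],
       [ 9.98545077e-01,  2.66804878e-02,  4.68602237e-02,
        -4.07704207e+02],
       [-4.66286411e-02, -9.23716817e-03,  9.98869583e-01,
        -1.18454948e+03],
       [ 0.00000000e+00,  0.00000000e+00,  0.00000000e+00,
         1.00000000e+00]])}
{'time_s': 0.1, 'joint_pos': array([ 6.14034566e+01,  2.18374014e+01,  7.43785678e+01,  1.57072938e-03,
        8.38558450e+01, -1.23332663e+01]), 'qvel': array([ 0.13360121, -0.05159168, -0.21992591,  0.01555389, -0.05717608,
       -0.01982432]), 'tau': array([ 3.29792900e-03, -4.49214506e+01, -2.31657994e+01, -2.69005886e-04,
        3.69127578e-03, -6.66253655e-06]), 'position': array([153.88022986, 527.77927219, 230.78181049]), 'eef_rot': array([-1.79930177e+02, -1.68647995e-02,  1.63736544e+02]), 'force': array([-0.8261786 ,  1.02976426,  0.49387863]), 'wrist_torque': array([ 0.06585045,  0.08687787, -0.01859842]), 'finger_force': 0.0, 'finger_gap': 85.55311164431004} 18.700000000000003
```

View pics/side0.png

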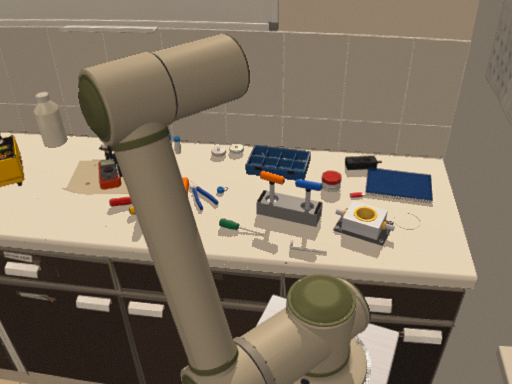

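View pics/top0.png

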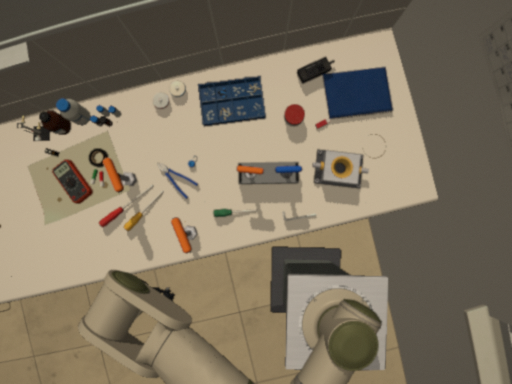

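The side view shows the stand with an orange bar at (272,178) and a blue bar at (309,185), and the brass bore at (367,214). In the top view these are at (250,170), (288,169) and (342,167). Things that could be mistaken for the key, in top pixels:
- the upright orange key in the stand at (250,170)
- a lying orange T-handle at (113,175)
- a lying orange T-handle at (180,235)

The one in the stand is smallest and fits the description, so I'll check it in a close crop.

Run:
```python
import cv2,numpy as np
t=cv2.imread("pics/top0.png")[145:200,225:375]; s=cv2.imread("pics/side0.png")[165:245,250:400]
f=lambda a:cv2.resize(a,None,fx=5,fy=5,interpolation=cv2.INTER_CUBIC)
t=f(t)[:, :];s=f(s)[:325]
cv2.imwrite("pics/crop1.png",np.vstack([t,s]))
```

```text
(no output)
```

View pics/crop1.png

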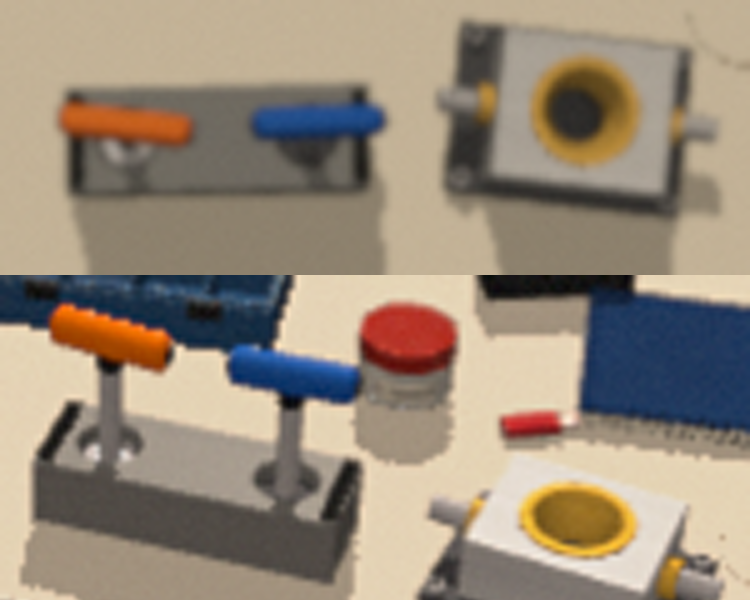

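The crop confirms the orange key is upright in the stand's left hole, with the blue tool on the right. The bore is clear, and its socket angle is too dark to read. Next I triangulate by colour.

```bash
cat > h.py <<'E'
import cv2,numpy as np
from cell import r
def ray(n,px):
    c=r.camera_info(n);K=c["camera_matrix"];E=c["extrinsics"]
    # distortion: x_d = x(1+k1 r^2), standard model
    u=cv2.undistortPoints(np.array([[px]],float),K,np.array([c["k1"],0,0,0,0]))[0,0]
    d=E[:3,:3].T@np.array([u[0],-u[1],-1.]); return -E[:3,:3].T@E[:3,3], d/np.linalg.norm(d)
def tri(a,b):
    (o1,d1),(o2,d2)=ray("side",a),ray("top",b)
    A=np.c_[d1,-d2];s=np.linalg.lstsq(A,o2-o1,rcond=None)[0]
    p,q=o1+s[0]*d1,o2+s[1]*d2; return (p+q)/2,np.linalg.norm(p-q)
def at_z(n,px,z):
    o,d=ray(n,px); return o+d*(z-o[2])/d[2]
def blob(img,box,lo,hi):
    x0,y0,x1,y1=box;h=cv2.cvtColor(img,cv2.COLOR_BGR2HSV)[y0:y1,x0:x1]
    m=cv2.inRange(h,lo,hi);n,l,st,ce=cv2.connectedComponentsWithStats(m)
    k=1+np.argmax(st[1:,4]);ys,xs=np.nonzero(l==k);p=np.c_[xs+x0,ys+y0].astype(np.float32)
    return p
def summ(p):
    (c,s,a)=cv2.minAreaRect(p); b=cv2.boxPoints((c,s,a)); e=[(b[i]+b[(i+1)%4])/2 for i in range(4)]
    L=[np.linalg.norm(e[0]-e[2]),np.linalg.norm(e[1]-e[3])]
    e=(e[0],e[2]) if L[0]>L[1] else (e[1],e[3])
    return np.array(c),sorted(e,key=lambda v:v[0])
O=((3,150,90),(14,255,255));B=((105,120,60),(125,255,255));Y=((18,110,80),(30,255,255))
E
python3 - <<'E'
from h import *
s=cv2.imread("pics/side0.png");t=cv2.imread("pics/top0.png")
for nm,c,bs,bt in (("or",O,(255,168,292,190),(234,160,268,180)),("bl",B,(292,175,327,195),(272,160,306,180)),("bore",Y,(350,200,385,230),(329,152,356,182))):
    ps,pt=blob(s,bs,*c),blob(t,bt,*c)
    cs,es=summ(ps);ct,et=summ(pt)
    print(nm,len(ps),len(pt),cs,ct,*tri(cs,ct))
    if nm!="bore":
        z=tri(cs,ct)[0][2]
        for k in (0,1): print("  end",tri(es[k],et[k]), at_z("top",et[k],z))
    else:
        for p,q in ((ps,'side'),(pt,'top')):
            c,ax,a=cv2.fitEllipse(cv2.convexHull(p.astype(np.int32))); print(q,c,ax,at_z(q,c,52))
E
```

```text
or 182 153 [271.24230957 177.11152649] [249.47381592 169.69650269] [463.50714823 286.79705442 121.509059  ] 0.9078246887841677
  end (array([467.14311815, 323.64998206, 120.90535348]), np.float64(2.5343375806743094)) [467.56435335 322.44909686 121.509059  ]
  end (array([459.75653395, 250.30114659, 122.30028438]), np.float64(0.12918312373529683)) [459.81629154 250.350534   121.509059  ]
bl 190 147 [308.16040039 182.68867493] [287.99591064 168.95492554] [468.17206447 176.88970103 127.51829396] 0.6728651589216457
  end (array([462.95114746, 212.42067588, 134.32084203]), np.float64(1.5369074124395603)) [463.99189598 211.36748285 127.51829396]
  end (array([473.32559998, 141.15731009, 120.85411123]), np.float64(2.28274885647322)) [472.12387701 142.98811539 127.51829396]
bore 267 271 [365. 214.] [341.25       166.75001526] [488.4358222    8.06337758  49.22111203] 0.27478399513719337
side (364.9692077636719, 213.477783203125) (14.570438385009766, 23.034982681274414) [487.29776851   8.08159968  52.        ]
top (341.5437927246094, 166.64317321777344) (21.155826568603516, 21.441755294799805) [488.39610263   7.91606272  52.        ]
```

The bars measure about 120 mm high, as expected, and the orange bar is at (463.5, 287) with its direction about 84°. The bore mouth is at (488, 8, 52). I'll write a move planner.

```bash
cat >> h.py <<'E'
from scipy.spatial.transform import Rotation as Ro
def plan(xyz,yaw,n,start=None):
    s=r.sense(); p=np.array(s["position"]) if start is None else np.array(start[0],float)
    R=Ro.from_euler("xyz",s["eef_rot"],degrees=True) if start is None else Ro.from_euler("xyz",start[1],degrees=True)
    G=Ro.from_euler("xyz",[180,0,yaw],degrees=True); w=(R.inv()*G).as_rotvec(degrees=True)/n
    d=(np.array(xyz)-p)/n
    for i in range(n):
        v=R.inv().apply(d)/10; print([[*map(float,v.round(2))],[*map(float,w.round(2))]],end=",\n" if i<n-1 else "\n")
        R=R*Ro.from_rotvec(w,degrees=True)
E
python3 -c "
from h import *
plan([463.5,287,230],84,10)"
```

```text
[[-3.65, -1.44, 0.01], [-0.01, 0.0, 7.97]],
[[-3.81, -0.92, 0.01], [-0.01, 0.0, 7.97]],
[[-3.9, -0.39, 0.01], [-0.01, 0.0, 7.97]],
[[-3.92, 0.16, 0.01], [-0.01, 0.0, 7.97]],
[[-3.86, 0.7, 0.01], [-0.01, 0.0, 7.97]],
[[-3.72, 1.23, 0.01], [-0.01, 0.0, 7.97]],
[[-3.52, 1.73, 0.01], [-0.01, 0.0, 7.97]],
[[-3.24, 2.21, 0.01], [-0.01, 0.0, 7.97]],
[[-2.91, 2.63, 0.01], [-0.01, 0.0, 7.97]],
[[-2.51, 3.01, 0.01], [-0.01, 0.0, 7.97]]
```

Call:
carry_out:
  targets:
    - [[-3.65,-1.44,0],[0,0,8]]
    - [[-3.8,-0.9,0],[0,0,8]]
    - [[-3.9,-0.4,0],[0,0,8]]
    - [[-3.9,0.15,0],[0,0,8]]
    - [[-3.85,0.7,0],[0,0,8]]
  claw: 1

```text
time_s: 0.72
position: [309.2, 406.8, 231.1]
eef_rot: [-180.0, 0.0, 123.5]
force: [-0.0, 0.4, -0.6]
finger_gap: 85.8
finger_force: 0.0
```

Call:
carry_out:
  targets:
    - [[-3.7,1.2,0],[0,0,8]]
    - [[-3.5,1.7,0],[0,0,8]]
    - [[-3.25,2.2,0],[0,0,8]]
    - [[-2.9,2.6,0],[0,0,8]]
    - [[-2.5,3.0,0],[0,0,7.7]]

```text
time_s: 1.35
position: [462.3, 286.1, 231.0]
eef_rot: [-180.0, 0.0, 83.8]
force: [0.4, 0.0, -0.5]
finger_gap: 85.5
finger_force: 0.0
```

Run:
```python
from h import *
s=r.sense();print(s["position"],s["eef_rot"],s["joint_pos"],s["qvel"])
plan([463.5,287,150],84,5)
```

```text
[462.34740359 286.0668345  231.01046425] [-1.79959840e+02  1.64532435e-02  8.37757782e+01] [1.92640342e+01 2.12042747e+01 7.53427835e+01 2.44594194e-03
 8.34962739e+01 2.54879838e+01] [-29.09300663   9.98977594 -15.55705107  -0.08105358   5.42537809
  31.95162026]
[[0.02, 0.02, 1.62], [-0.01, 0.0, -0.04]],
[[0.02, 0.02, 1.62], [-0.01, 0.0, -0.04]],
[[0.02, 0.02, 1.62], [-0.01, 0.0, -0.04]],
[[0.02, 0.02, 1.62], [-0.01, 0.0, -0.04]],
[[0.02, 0.02, 1.62], [-0.01, 0.0, -0.04]]
```

Call:
carry_out:
  targets:
    - [[0,0.05,2.6],[0,0,0]]
    - [[0,0,2.6],[0,0,0]]
    - [[0,0,2.6],[0,0,0]]
    - [[0,0,2.6],[0,0,0]]
    - [[0,0,2.6],[0,0,0]]

```text
time_s: 1.98
position: [461.8, 286.9, 100.2]
eef_rot: [-180.0, 0.0, 84.0]
force: [-0.1, -0.3, -0.5]
finger_gap: 85.4
finger_force: 0.0
```

Run:
```python
from h import *
s=r.sense();print(s["position"],s["eef_rot"],s["force"])
f=lambda a:cv2.resize(a,None,fx=5,fy=5,interpolation=cv2.INTER_CUBIC)
a=r.read_camera("side")[120:240,240:395];cv2.imwrite("pics/s1.png",f(a))
```

```text
[461.82280005 286.90765761 100.21135824] [-1.79963995e+02  1.52979161e-02  8.40401937e+01] [-0.07023949 -0.26450024 -0.4844752 ]
```

View pics/s1.png

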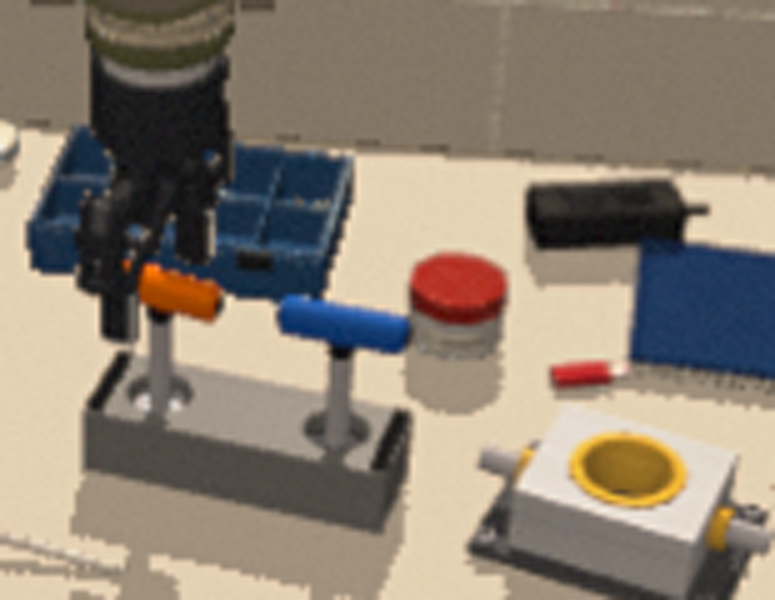

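The fingers straddle the orange bar, with the near finger at crop (120,290) and the far one at (195,220). I close them.

Call:
carry_out:
  targets:
    - [[0,0,0],[0,0,0]]
    - [[0,0,0],[0,0,0]]
    - [[0,0,0],[0,0,0]]
    - [[0,0,0],[0,0,0]]
    - [[0,0,0],[0,0,0]]
  claw: 0
  newtons: 60

```text
time_s: 2.65
position: [462.6, 287.1, 102.0]
eef_rot: [179.9, -0.0, 84.0]
force: [0.1, -0.2, 5.2]
finger_gap: 17.3
finger_force: 59.7
```

Call:
carry_out:
  targets:
    - [[0,0,-2.5],[0,0,0]]
    - [[0,0,-3],[0,0,0]]
    - [[0,0,-3],[0,0,0]]
    - [[0,0,-3],[0,0,0]]
    - [[0,0,-3],[0,0,0]]

```text
time_s: 3.28
position: [461.6, 286.9, 246.9]
eef_rot: [-179.9, 0.0, 84.0]
force: [0.6, 0.2, -1.7]
finger_gap: 17.4
finger_force: 59.0
```

Run:
```python
from h import *
s=r.sense();print(s["position"],s["eef_rot"],s["force"],s["finger_gap"])
plan([488,8,242],84,10)
S=r.read_camera("side");T=r.read_camera("top")
f=lambda a:cv2.resize(a,None,fx=4,fy=4,interpolation=cv2.INTER_CUBIC)
cv2.imwrite("pics/s2.png",f(S[90:235,230:395]))
for z in (60,):
    h=cv2.cvtColor(S,cv2.COLOR_BGR2HSV);
```

```text
[461.5961311  286.88099396 246.92708909] [-1.79931207e+02  2.63374450e-02  8.40415017e+01] [ 0.64424957  0.21591231 -1.6516696 ] 17.400762354069496
[[-2.75, 0.55, 0.05], [-0.01, 0.0, 0.0]],
[[-2.75, 0.55, 0.05], [-0.01, 0.0, 0.0]],
[[-2.75, 0.55, 0.05], [-0.01, 0.0, 0.0]],
[[-2.75, 0.55, 0.05], [-0.01, 0.0, 0.0]],
[[-2.75, 0.55, 0.05], [-0.01, 0.0, 0.0]],
[[-2.75, 0.55, 0.05], [-0.01, 0.0, 0.0]],
[[-2.75, 0.55, 0.05], [-0.01, 0.0, 0.0]],
[[-2.75, 0.55, 0.05], [-0.01, 0.0, 0.0]],
[[-2.75, 0.55, 0.05], [-0.01, 0.0, 0.0]],
[[-2.75, 0.55, 0.05], [-0.01, 0.0, 0.0]]
```

View pics/s2.png

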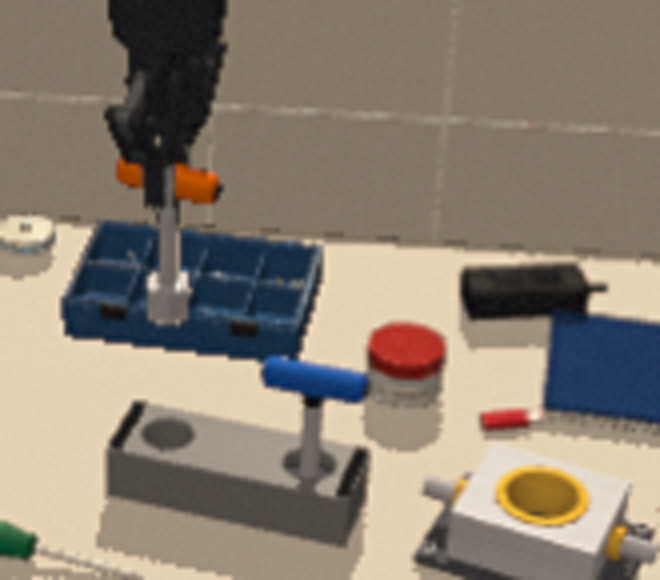

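The key hangs upright from the gripper, with its hexagon at crop (167,300) and clear of the blue bar. I move it over the bore.

Call:
carry_out:
  targets:
    - [[-2.8,0.55,0],[0,0,0]]
    - [[-2.8,0.55,0],[0,0,0]]
    - [[-2.8,0.55,0],[0,0,0]]
    - [[-2.8,0.55,0],[0,0,0]]
    - [[-2.8,0.55,0],[0,0,0]]

```text
time_s: 4.0
position: [474.3, 144.0, 244.7]
eef_rot: [-179.8, 0.0, 84.0]
force: [-0.5, 0.6, -1.2]
finger_gap: 17.0
finger_force: 58.9
```

Call:
carry_out:
  targets:
    - [[-2.75,0.55,0],[0,0,0]]
    - [[-2.75,0.55,0],[0,0,0]]
    - [[-2.75,0.55,0],[0,0,0]]
    - [[-2.75,0.55,0],[0,0,0]]
    - [[-2.75,0.55,0],[0,0,0]]

```text
time_s: 4.62
position: [487.3, 4.5, 244.7]
eef_rot: [-179.8, -0.0, 84.0]
force: [-0.1, 0.3, -1.1]
finger_gap: 16.9
finger_force: 58.9
```

Call:
carry_out:
  targets:
    - [[0,0,2.2],[0,0,0]]
    - [[0,0,2.2],[0,0,0]]
    - [[0,0,2.2],[0,0,0]]
    - [[0,0,2],[0,0,0]]
    - [[0,0,0],[0,0,0]]

```text
time_s: 5.25
position: [486.6, 5.6, 158.2]
eef_rot: [-179.7, -0.0, 84.0]
force: [0.2, -0.4, -0.4]
finger_gap: 17.1
finger_force: 58.9
```

Run:
```python
from h import *
s=r.sense();print(s["position"],s["eef_rot"],s["force"],s["finger_gap"],s["joint_pos"])
S=r.read_camera("side");T=r.read_camera("top")
a=cv2.resize(S[120:240,310:410],None,fx=4,fy=4,interpolation=cv2.INTER_CUBIC)
b=cv2.resize(T[120:240,300:400],None,fx=4,fy=4,interpolation=cv2.INTER_CUBIC)
cv2.imwrite("pics/s3.png",np.hstack([a,b]))
def proj(n,p):
    c=r.camera_info(n);q=c["extrinsics"][:3,:3]@np.array(p)+c["extrinsics"][:3,3];x,y=q[0]/-q[2],-q[1]/-q[2]
    k=1+c["k1"]*(x*x+y*y);K=c["camera_matrix"];return np.array([K[0,0]*x*k+K[0,2],K[1,1]*y*k+K[1,2]])
p=s["position"]
for dz in (18,-20,-66,-92): print(dz,proj("side",p+[0,0,dz]),(proj("side",p+[0,0,dz])-[310,120])*4)
```

```text
[486.59761877   5.56016424 158.20721707] [-1.79706799e+02 -3.79375488e-02  8.40343748e+01] [ 0.15977555 -0.39762224 -0.35666184] 17.137557906579964 [-1.33179295e+01  1.97482783e+01  9.08648872e+01  1.11257722e-04
  6.96824798e+01 -7.35244025e+00]
18 [371.13692275 177.99482752] [244.54769102 231.97931006]
-20 [369.44897093 189.36205324] [237.79588371 277.44821295]
-66 [367.46370024 202.63766784] [229.85480096 330.55067135]
-92 [366.36902048 209.91528635] [225.47608192 359.66114541]
```

View pics/s3.png

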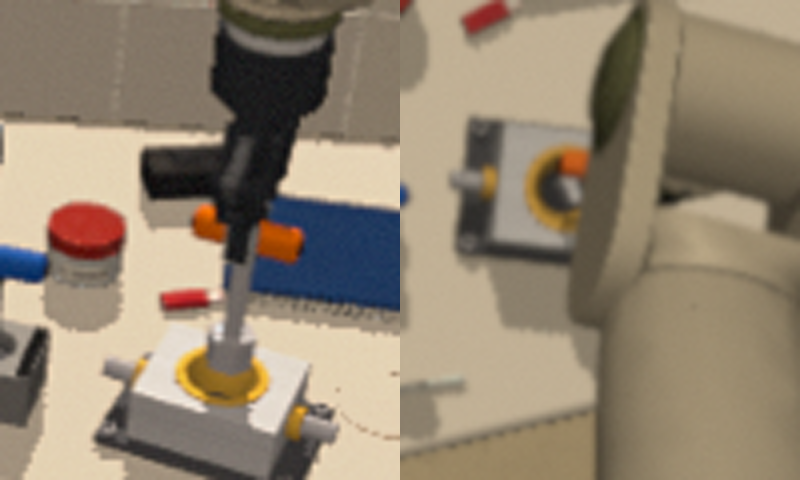

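The key is just over the funnel: its hexagon is at crop (231,347) against about (228,345) predicted, and the funnel centre is at about (221,374). I shift about 3.5 mm in +y and lower in steps, watching the force.

Call:
carry_out:
  targets:
    - [[0.36,0.11,0.4],[0,0,0]]
    - [[0,0,0.6],[0,0,0]]
    - [[0,0,0.6],[0,0,0]]
    - [[0,0,0.6],[0,0,0]]
    - [[0,0,0],[0,0,0]]

```text
time_s: 5.98
position: [489.2, 8.8, 137.8]
eef_rot: [-179.9, -0.0, 84.0]
force: [0.4, 1.1, -1.8]
finger_gap: 17.1
finger_force: 58.9
```

Call:
carry_out:
  targets:
    - [[0,0,0.4],[0,0,0]]
    - [[0,0,0.4],[0,0,0]]
    - [[0,0,0.3],[0,0,0]]
    - [[0,0,0.2],[0,0,0]]
    - [[0,0,0],[0,0,0]]

```text
time_s: 6.6
position: [489.2, 8.8, 125.2]
eef_rot: [-180.0, -0.0, 84.0]
force: [0.0, -0.2, -2.1]
finger_gap: 17.2
finger_force: 58.9
```

Call:
carry_out:
  targets:
    - [[0,0,0.3],[0,0,0]]
    - [[0,0,0.2],[0,0,0]]
    - [[0,0,0.2],[0,0,0]]
    - [[0,0,0.1],[0,0,0]]
    - [[0,0,0],[0,0,0]]

```text
time_s: 7.22
position: [489.3, 8.7, 117.2]
eef_rot: [-180.0, 0.0, 84.0]
force: [-1.0, 0.3, -2.7]
finger_gap: 17.3
finger_force: 58.8
```

Call:
carry_out:
  targets:
    - [[0,0,0.2],[0,0,0]]
    - [[0,0,0.2],[0,0,0]]
    - [[0,0,0.1],[0,0,0]]
    - [[0,0,0.1],[0,0,0]]
    - [[0,0,0],[0,0,0]]

```text
time_s: 7.85
position: [489.5, 8.7, 111.6]
eef_rot: [180.0, 0.0, 84.0]
force: [-2.9, -0.2, 3.5]
finger_gap: 16.9
finger_force: 59.5
```

The key touches the plug face at TCP z about 111.6, as expected (112). I press lightly and turn.

Call:
carry_out:
  targets:
    - [[0,0,0.1],[0,0,4]]
    - [[0,0,0.05],[0,0,4]]
    - [[0,0,0],[0,0,4]]
    - [[0,0,0],[0,0,4]]
    - [[0,0,0],[0,0,4]]

```text
time_s: 8.48
position: [489.9, 9.2, 111.2]
eef_rot: [179.9, -0.1, 63.9]
force: [-4.8, 2.8, 14.9]
finger_gap: 17.6
finger_force: 61.1
```

Call:
carry_out:
  targets:
    - [[0,0,0],[0,0,4]]
    - [[0,0,0],[0,0,4]]
    - [[0,0,0],[0,0,4]]
    - [[0,0,0],[0,0,4]]
    - [[0,0,0],[0,0,4]]

```text
time_s: 9.1
position: [489.5, 9.0, 109.7]
eef_rot: [-180.0, -0.0, 43.9]
force: [-2.2, 1.2, -1.6]
finger_gap: 17.0
finger_force: 58.9
```

The force vanished and z dropped 1.5 mm, so the hexagon is entering the socket. I lower it gently.

Call:
carry_out:
  targets:
    - [[0,0,0.15],[0,0,0]]
    - [[0,0,0.15],[0,0,0]]
    - [[0,0,0.15],[0,0,0]]
    - [[0,0,0.1],[0,0,0]]
    - [[0,0,0],[0,0,0]]

```text
time_s: 9.72
position: [489.3, 8.8, 104.2]
eef_rot: [-180.0, 0.0, 44.0]
force: [-1.6, 1.7, -2.7]
finger_gap: 17.0
finger_force: 58.8
```

Run:
```python
from h import *
s=r.sense();print(s["position"],s["eef_rot"],s["force"],s["wrist_torque"])
```

```text
[489.34797119   8.78813659 104.16628337] [-1.79983457e+02  3.81105869e-03  4.40478995e+01] [-1.63330313  1.68235697 -2.68176584] [0.43104654 0.28242957 0.08020292]
```

Call:
carry_out:
  targets:
    - [[0,0,0.15],[0,0,0]]
    - [[0,0,0.1],[0,0,0]]
    - [[0,0,0.1],[0,0,0]]
    - [[0,0,0.1],[0,0,0]]
    - [[0,0,0],[0,0,0]]

```text
time_s: 10.35
position: [489.5, 8.7, 100.0]
eef_rot: [180.0, -0.0, 44.0]
force: [-2.0, 3.0, 2.7]
finger_gap: 17.0
finger_force: 59.3
```

Call:
carry_out:
  targets:
    - [[0,0,0.1],[0,0,0]]
    - [[0,0,0.05],[0,0,0]]
    - [[0,0,0],[0,0,0]]
    - [[0,0,0],[0,0,0]]
    - [[0,0,0],[0,0,0]]

```text
time_s: 10.98
position: [490.1, 8.4, 99.7]
eef_rot: [179.9, -0.1, 44.1]
force: [-4.5, 0.4, 15.2]
finger_gap: 17.3
finger_force: 61.3
```

It is home, bottomed out 12 mm below the face. I ease off, release and retreat straight up.

Call:
carry_out:
  targets:
    - [[0,0,-0.15],[0,0,0]]
    - [[0,0,0],[0,0,0]]
    - [[0,0,0],[0,0,0]]
    - [[0,0,0],[0,0,0]]
    - [[0,0,0],[0,0,0]]

```text
time_s: 11.6
position: [489.6, 8.6, 99.8]
eef_rot: [180.0, -0.0, 44.0]
force: [-0.6, -0.7, 2.1]
finger_gap: 17.2
finger_force: 59.3
```

Call:
carry_out:
  targets:
    - [[0,0,0],[0,0,0]]
    - [[0,0,0],[0,0,0]]
    - [[0,0,0],[0,0,0]]
    - [[0,0,0],[0,0,0]]
    - [[0,0,0],[0,0,0]]
  claw: 1

```text
time_s: 12.22
position: [489.4, 8.7, 99.8]
eef_rot: [-180.0, 0.0, 44.0]
force: [-0.5, 0.5, 0.2]
finger_gap: 85.4
finger_force: 0.0
```

Call:
carry_out:
  targets:
    - [[0,0,-1.5],[0,0,0]]
    - [[0,0,-2.5],[0,0,0]]
    - [[0,0,-3],[0,0,0]]
    - [[0,0,-3],[0,0,0]]
    - [[0,0,-2],[0,0,0]]

```text
time_s: 12.85
position: [489.6, 8.7, 221.2]
eef_rot: [179.9, -0.0, 44.0]
force: [-0.5, -0.3, 0.6]
finger_gap: 85.4
finger_force: 0.0
```

Run:
```python
from h import *
S=r.read_camera("side")
s=r.sense();print(s["position"],s["force"],s["finger_gap"])
cv2.imwrite("pics/s4.png",cv2.resize(S[90:240,240:410],None,fx=4,fy=4,interpolation=cv2.INTER_CUBIC))
p=blob(S,(330,160,400,215),*O);c,e=summ(p);print(len(p),c,e)
# height of bar assuming it stands over the bore
o,d=ray("side",c);t=(489.5-o[0])/d[0];print("bar at x=489.5:",o+t*d)
```

```text
[490.36751948   8.56835661 223.27362035] [-0.00741051 -0.00734122  3.12487258] 85.45646649551833
149 [367.50003052 194.00003052] [array([359.75003, 186.25003], dtype=float32), array([375.25003, 201.75003], dtype=float32)]
bar at x=489.5: [489.5          9.3987541  119.29930729]
```

View pics/s4.png

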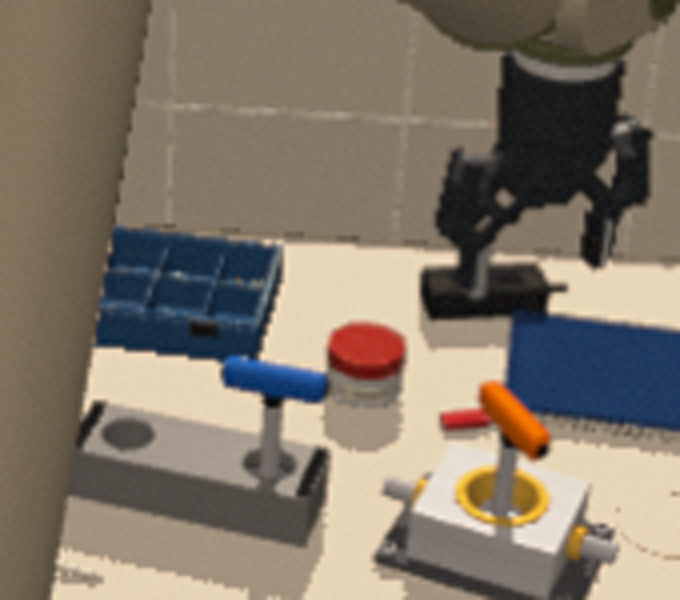

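The key stands upright in the bore. Its bar is at crop (512,418), about 119 mm high against 118 mm for home. The blue tool is still in the stand at (275,380), and the gripper is clear.

```bash
python3 -c "
from cell import r
print(r.finish_job())"
```

```text
the job is handed in; nothing more can be done
None
```

The orange hex key stands upright and fully home in the plug, released with the gripper clear; the blue tool is still in the stand, and the job was handed in at about 13 s.

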